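# Load the capacitor test block and ready the probe

### The job

Get the capacitor test ready: stand the wide blue capacitor upright in pocket 1 of the black test block (one white dot), and only then the slim blue capacitor upright in pocket 2 (two white dots), each right down on the pocket floor and let go. Then draw the red test probe out of its stand, tip it about half-way between upright and level with its point downward, and finish while still holding it raised like that, motionless, its point a few centimetres straight above the capacitor in pocket 2 and the probe touching nothing but the gripper. Leave the black probe and the other things on the desk where they are.

Things in the scene. Friction and masses are not known exactly. Their poses are not given: they have to be found in the camera images.
- wide_capacitor_centre (a point): The wider of two blue cylindrical capacitor cans, standing upright on the desk: can 30 mm in diameter and 50 mm tall. Its loose wire leads stick up a further 13 mm and are only thin wires. This point is on the can's axis, half-way up the can; its z axis runs up the can. 30 g.
- wide_capacitor: The same wide capacitor; origin at the centre of its underside, z up its axis.
- slim_capacitor_centre (a point): The slimmer blue capacitor can, standing upright on the desk: can 25 mm in diameter and 45 mm tall. Its loose wire leads stick up a further 13 mm and are only thin wires. This point is on the can's axis, half-way up the can; its z axis runs up the can. 30 g.
- slim_capacitor: The same slim capacitor; origin at the centre of its underside, z up its axis.
- test_block: Black test block fixed to the desk, 70 mm (its x) by 170 mm (its y) and 28 mm high, with two round pockets 14 mm deep, 90 mm apart along its y axis, each 4 mm wider than its capacitor, with a 3 mm chamfer. Origin at the centre of its underside, z up. One white dot by pocket 1, two by pocket 2, on the near (-x) margin.
- pocket1 (a point): Centre of the floor of pocket 1 (one dot, 34 mm bore, at +y of the block's centre), 14 mm above the desk and 14 mm below the block's top. Axes as the block's.
- pocket2 (a point): Centre of the floor of pocket 2 (two dots, 29 mm bore, at -y of the block's centre), 14 mm above the desk and 14 mm below the block's top. Axes as the block's.
- probe_stand: Grey stand fixed to the desk: base 140 mm (its x) by 56 mm (its y), 12 mm high, with two upright aluminium tubes 80 mm apart along its x axis, 25 mm outside and 16 mm inside diameter, tops 72 mm above the desk. Origin at the centre of its underside, z up.
- red_probe_centre (a point): Red test probe, 123 mm long, 12 mm thick, 30 g, at first upright, point down, in either tube of the grey stand; slightly loose there, it may lean. The barrel's top is 128 mm above the desk, 56 mm above the tube. This point is on its axis half-way along, 62 mm below the barrel's top, 61 mm from the point's end. y axis: along the probe, from point to barrel's end.
- red_probe_tip (a point): The end of the red probe's metal point (17 mm long, below the 106 mm barrel; hidden in the tube at the start), on the probe's axis. Same axes as its centre.
- red_probe: The same red probe; the body's origin lies on the skin of the barrel, half-way along; y axis along the probe from the point to the barrel's end.
- black_probe: Black test probe, same shape, standing in the other tube; leave it there. Origin on the skin of the barrel half-way along, y axis up along it.
- cup: Patterned coffee cup, 78 mm wide, 68 mm tall; leave it. Origin under its centre.
- black_tape: Small roll of black tape, 53 mm wide, 19 mm tall; leave it. Origin under its centre.
- round_tub: Round clear tub with a pink lid, 68 mm wide, 40 mm tall; leave it. Origin under its centre.
- teal_pliers: Teal-handled pliers lying flat near the desk's front edge, 151 mm long, 57 mm wide, 15 mm thick; leave them. Origin under the centre.
There are look-alikes about, which are no part of the job. What is shaped like the slim_capacitor but orange or yellow is not meant.

How it is judged (in metres and radians):
On the way, in this order (a step that is already met when the one before it is completed fails the run):
1. the wide capacitor stands in pocket 1, let go (horizontal distance between wide_capacitor_centre and pocket1 below 0.006 m and z of wide_capacitor_centre in the frame of pocket1 below 0.029 m and angle between wide_capacitor's own z axis and vertical below 0.12 rad and contact force between the fingers and wide_capacitor below 0.05 N and linear speed of wide_capacitor below 0.03 m/s), for 0.2 s.
2. then the slim capacitor stands in pocket 2, let go (horizontal distance between slim_capacitor_centre and pocket2 below 0.006 m and z of slim_capacitor_centre in the frame of pocket2 below 0.0265 m and angle between slim_capacitor's own z axis and vertical below 0.12 rad and contact force between the fingers and slim_capacitor below 0.05 N and linear speed of slim_capacitor below 0.03 m/s), for 0.2 s.
3. then the red probe is drawn out of its stand (height (world z) of red_probe_tip above 0.08 m and contact force between the fingers and red_probe above 0.5 N), for 0.1 s.
At the end, for the whole second after the job is handed in: Each capacitor stands let go in its pocket (within 6 mm of centre, 4 mm of the floor, 0.12 rad of upright); the fingers hold the red probe, still, touching nothing else, 0.50 to 1.10 rad from upright, its point 85 to 190 mm above the desk, within 35 mm horizontally of the slim capacitor (all of step 1 and all of step 2 and angle between red_probe's own y axis and vertical between 0.5 and 1.1 rad and height (world z) of red_probe_tip between 0.085 and 0.19 m and horizontal distance between red_probe_tip and slim_capacitor_centre below 0.035 m and contact force between the fingers and red_probe above 0.5 N and linear speed of red_probe below 0.05 m/s and contact force between red_probe and test_block below 0.05 N and contact force between red_probe and probe_stand below 0.05 N and contact force between red_probe and slim_capacitor below 0.05 N and contact force between red_probe and wide_capacitor below 0.05 N and contact force between red_probe and black_probe below 0.05 N); the arm keeps its last pose, push and grip.
It fails at once if the coffee cup is moved by more than 30 mm (distance of cup from where it was at the start of the episode above 0.03 m).
It fails at once if the roll of black tape is moved by more than 30 mm (distance of black_tape from where it was at the start of the episode above 0.03 m).
It fails at once if the round tub is moved by more than 30 mm (distance of round_tub from where it was at the start of the episode above 0.03 m).
It fails at once if the teal pliers is moved by more than 30 mm (distance of teal_pliers from where it was at the start of the episode above 0.03 m).
It fails at once if the black probe is moved by more than 30 mm (distance of black_probe from where it was at the start of the episode above 0.03 m).
It also fails if it takes over 62 s, if anything falls off the work surface, if the arm or the gripper's body presses on something with over 40 N, if the wrist force passes 120 N, or if a joint passes its speed limit or range.

### The arm

A 6-joint arm with a two-finger parallel gripper is mounted at the origin on a cart in front of the work surface, level with it; the furniture and walls round the work are solid. World frame = base frame: x ahead of the robot, y to its left, z up, the work surface at z = 0. Lengths are in m, angles in degrees, forces in N, time in s.
With the tool pointing down it reaches from about 0.275 to 0.725 m from the base axis. Payload 5.6 kg.
Tool frame: the origin (TCP) lies on the centre line of the jaws, within the pads' length; the fingertips stand 17 mm ahead of it and the grasp point (between the pads) lies 2 mm behind it; z points along the fingers, y is the line along which they close (so a half turn about z gives the same grasp; the last joint's range is limited). The gripper opens to 85 mm and grips with 20 to 120 N. Pads are 22 mm wide; open, the fingers measure 114 mm over their backs; the gripper's body (76 mm by 85 mm) begins 54 mm behind the grasp point. The pads swing forward as they close: fully open they stand 13 mm farther back than shut.
Start: joints at [-57.892, 14.616, 6.199, 0, -81.583, -16.306], TCP at [0.15, -0.529, 0.248] pointing down, gripper open.
Joint ranges: [-168.99, 168.99], [-69.2, 112.95], [-62.41, 85.93], [-164.36, 98.24], [-168.68, -3.75], [-174.98, 174.98]. Speed limits (degrees/s): [147.25, 147.25, 180, 180, 180, 180].

### API

Orientations are given as [roll, pitch, yaw] about the fixed x, y, z axes, in that order (R = Rz(yaw) Ry(pitch) Rx(roll)).
In Python, from rig import r gives the robot as it stands.
- The arm moves only by the tool carry_out, never from a script. Its argument "commands" is a list of rows, each an object with "fingers": the closure, from 0 (fully open) to 1 (shut); "xyz": the shift along the tool's x, y, z each as a share of 0.04 m, from -1 to 1, a list of three; "yaw": the turn about the tool's z as a share of 4 degrees, from -1 to 1. A call has 1 to 8 rows; each row shifts and turns the commanded pose from where the row before left it, along the tool's axes as they then stand; what a row does not reach is not made up. A row lasts 1/8 s, in which the tool goes at most 62.5 mm and 10.7 degrees, less where a joint would pass 70% of its speed; a pose out of reach is approached as far as the arm can. A call with a number of a shift or a turn outside -1 to 1 is refused whole. A call with a gripper value outside its range is refused whole. The fingers move at their own pace and stop on an object; "grip_force" is the grip in N (left out, the last holds). Time passes only in rows, so rows that do not move let the fingers close. It gives the time, the measured TCP pose, the force, the opening and the grip force at its end, in the units of the state.
- r.get_obs(): the state, without advancing time (a new reading comes with each control period).
- r.camera(name): name is "scene" or "top"; returns the picture (480x640x3 uint8, red, green, blue); there is no depth.
- r.get_calibration(name): a dict with "fx", "fy", "cx", "cy" (pixels), "rvec" (rotation vector, rad) and "tvec" (3), from world to camera coordinates, as OpenCV has them. Camera axes: x right, y down, z forward; pixel columns grow to the right and rows downward; lengths in m; the calibration is good to about 2 mm. A picture is of the moment at which its call begins. get_calibration takes no time and is no camera call.
- r.hand_in(): hands the job in; it is judged then, once.
Trained networks look in the newest picture that a camera, given by its name, has taken for a name from the list of things; names that differ only in an ending like _2 or _b are one class to them, and where a whole thing is asked for, a point or a joint stands for the part that bears it (a point fixed in the world has none). Each returns a list of dicts, best first, with "confidence" (0 to 1); they miss things now and then, are a little off and sometimes report something else, mostly with a low value. They report only what shows in the picture. A call takes as long as a camera call. They do not tell look-alikes from the thing itself.
- r.search_frame(camera, thing): "rect" ([centre column, centre row, width, height] in pixels, round what is visible of it).
- r.place_of(camera, thing): "xy" ([column, row] in pixels: a listed point, or the origin of a listed thing).
The state is a dict: "clock": time; "joint_positions": joint angles; "joint_velocities": joint speeds; "tau": joint torques, N m; "tool_pos": TCP position; "ee_rot": TCP orientation; "contact_force": force on the tool from outside, world axes, zero at the start; "wrist_torque": the same for the moment, N m; "grip_width": opening from 0.0 (shut) to 1.0 (fully open); "finger_force": force on a finger pad.
Only numpy, scipy, OpenCV 4.12 (cv2) and the standard library are available. Lean on these libraries where they do the work, as an engineer would, in place of code of your own. Each camera call takes 0.05 s, during which the arm holds its last target. There are 200 camera calls.

## Working session

There is one attempt and no reset: what is moved stays moved. The work goes in short steps, Python scripts to look and compute and a tool call to move; the robot and the scene stay as the last step left them, time stands still between calls to the robot, and variables do not carry over. Pictures are saved under pics/ and viewed, at most 10 in all, crops included, and the job is handed in when it is done.

Besides the shell and the picture viewer there is one more tool, called after "Emit:" in YAML: its name, and indented under it one key for each argument. carry_out: Moves the arm, as the interface text tells. Shift numbers are shares of 0.04 m and turn numbers shares of 4 degrees, none past 1 either way. Its arguments: {"type":"object","properties":{"commands":{"type":"array","items":{"type":"object","properties":{"fingers":{"type":"number"},"xyz":{"type":"array","items":{"type":"number"}},"yaw":{"type":"number"}}}},"grip_force":{"type":"number"}},"required":["commands"]}

```bash
ls; mkdir -p pics
cat > h.py <<'E'
from rig import r
import numpy as np, cv2
def cal(c):
    k=r.get_calibration(c);K=np.array([[k['fx'],0,k['cx']],[0,k['fy'],k['cy']],[0,0,1.]])
    return K,cv2.Rodrigues(np.array(k['rvec'],float))[0],np.array(k['tvec'],float).ravel()
def ray(c,uv):
    K,R,t=cal(c);d=R.T@np.linalg.solve(K,[uv[0],uv[1],1.]);return -R.T@t,d
def onz(c,uv,z):
    o,d=ray(c,uv);return o+d*(z-o[2])/d[2]
def proj(c,p):
    K,R,t=cal(c);q=K@(R@np.array(p,float)+t);return q[:2]/q[2]
def tri(u1,u2):
    A=[];b=[]
    for c,u in(('scene',u1),('top',u2)):
        o,d=ray(c,u);d/=np.linalg.norm(d);P=np.eye(3)-np.outer(d,d);A.append(P);b.append(P@o)
    A=np.vstack(A);b=np.hstack(b);x=np.linalg.lstsq(A,b,rcond=None)[0];return x,np.linalg.norm(A@x-b)
def save(c,n):
    im=r.camera(c);cv2.imwrite('pics/'+n+'.png',im[:,:,::-1]);return im
E
python3 - <<'E'
from h import *
save('scene','s0');save('top','t0')
for c in('scene','top'):
    o,_=ray(c,(0,0));print(c,o.round(3))
    for n in['wide_capacitor_centre','slim_capacitor_centre','pocket1','pocket2','red_probe_centre','probe_stand','test_block','cup','black_tape','round_tub','teal_pliers','black_probe']:
        print(n,[(np.round(d['xy'],1).tolist(),round(d['confidence'],2)) for d in r.place_of(c,n)[:4]])
print(r.get_obs())
E
```

```text
pics
scene [-0.089  0.541  0.578]
wide_capacitor_centre [([256.4, 303.0], 0.95)]
slim_capacitor_centre [([217.2, 272.8], 0.84), ([177.1, 274.6], 0.59), ([199.9, 292.4], 0.53)]
pocket1 [([306.3, 258.8], 0.72), ([340.1, 238.9], 0.72), ([255.1, 312.4], 0.7)]
pocket2 [([306.3, 258.8], 0.72), ([340.1, 238.9], 0.72), ([255.1, 312.4], 0.7)]
red_probe_centre [([446.2, 228.7], 0.5)]
probe_stand [([335.1, 321.3], 0.72)]
test_block [([327.8, 257.1], 0.85)]
cup [([333.5, 321.9], 0.95), ([217.2, 278.5], 0.53)]
black_tape [([272.1, 237.7], 0.53)]
round_tub [([235.1, 372.6], 0.96)]
teal_pliers [([393.2, 290.0], 0.9)]
black_probe [([415.6, 213.5], 0.53)]
top [0.418 0.02  0.967]
wide_capacitor_centre [([221.4, 273.7], 0.5)]
slim_capacitor_centre [([191.7, 180.6], 0.8), ([219.7, 203.7], 0.76), ([191.8, 217.6], 0.61)]
pocket1 [([356.6, 239.0], 0.77), ([312.2, 245.3], 0.64)]
pocket2 [([356.6, 239.0], 0.77), ([312.2, 245.3], 0.64)]
red_probe_centre [([444.6, 328.8], 0.4)]
probe_stand [([430.1, 303.0], 0.87), ([225.0, 207.2], 0.3)]
test_block [([331.6, 242.2], 0.89)]
cup [([273.6, 327.5], 0.92)]
black_tape [([306.9, 176.1], 0.77)]
round_tub [([174.0, 321.7], 0.67)]
teal_pliers [([346.2, 332.2], 0.91)]
black_probe [([437.0, 284.5], 0.4)]
{'clock': 1.3, 'joint_positions': array([-5.78909461e+01,  1.46157673e+01,  6.19768132e+00, -5.61977886e-04,
       -8.15838510e+01, -1.63070420e+01]), 'joint_velocities': array([-0.00277595,  0.12773767,  0.06801874,  0.03072556, -0.15195522,
       -0.02822637]), 'tau': array([-5.20247595e-04, -3.86398709e+01,  2.38073695e+01,  5.36840916e+00,
       -5.78662639e-04,  1.83838011e-05]), 'tool_pos': array([ 0.14979549, -0.52918524,  0.24827329]), 'ee_rot': array([ 1.79997985e+02, -1.03320315e-05, -1.64198070e+02]), 'contact_force': array([0.52970775, 0.11148541, 0.73774232]), 'wrist_torque': array([ 0.00858175, -0.02135557,  0.01993331]), 'finger_force': 0.0, 'grip_width': 1.0022709948085713}
```

View pics/t0.png

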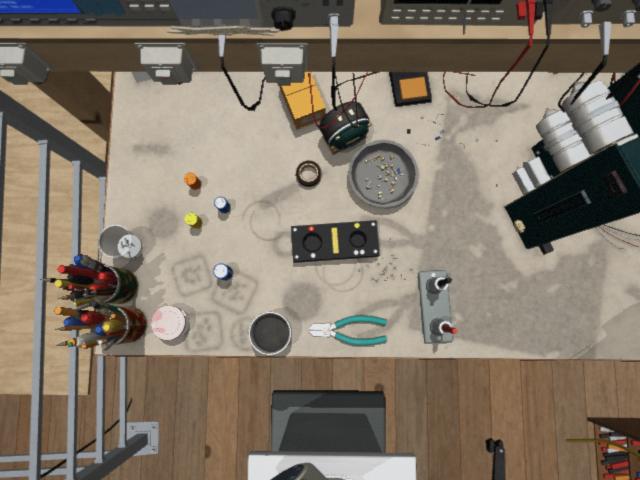

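View pics/s0.png

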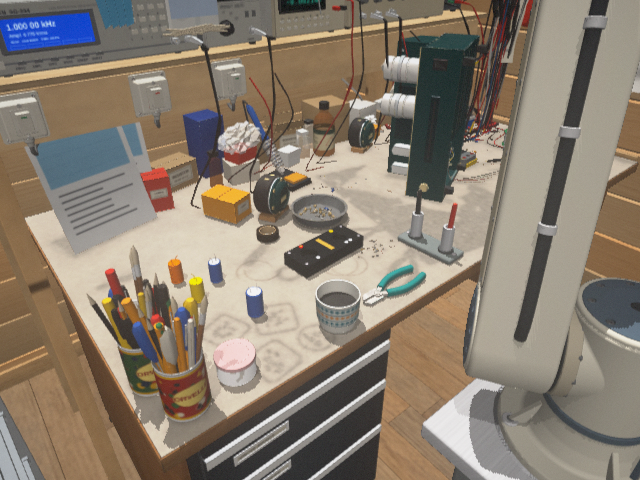

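The top view shows the blue cans at (222,205) and (222,271). Look-alikes are orange at (191,181) and yellow at (192,219), with the same pair in the scene view at (176,270) and (197,290). The block is at (335,242), with pockets at about (313,243) and (363,241). The stand is at (435,307), with the red probe at (443,328) and the black at (440,284). By colour and width I choose wide = (222,271) and slim = (222,205), and I'll check that in one crop.

Run:
```python
from h import *
t=cv2.imread('pics/t0.png');s=cv2.imread('pics/s0.png')
f=lambda im,x,y,w,h:cv2.resize(im[y:y+h,x:x+w],(400,300),interpolation=cv2.INTER_CUBIC)
cv2.imwrite('pics/c0.png',np.vstack([np.hstack([f(t,180,170,160,120),f(t,285,212,100,75)]),np.hstack([f(s,160,245,120,90),f(t,400,260,100,75)])]))
W=tri((256.4,303.),(221.4,273.7));S=tri((217.2,272.8),(219.7,203.7));print('wide',W,'slim',S)
print('p',[onz('top',u,.014).round(4) for u in((312.2,245.3),(356.6,239.))],[onz('scene',u,.014).round(4) for u in((306.3,258.8),(340.1,238.9))])
print('block',tri((327.8,257.1),(331.6,242.2)), onz('top',(331.6,242.2),0))
print('red',tri((446.2,228.7),(444.6,328.8)),'blk',tri((415.6,213.5),(437,284.5)),'stand',onz('top',(430.1,303),0))
```

```text
wide (array([0.48896227, 0.2151681 , 0.02599186]), np.float64(0.0026384148009935336)) slim (array([0.62791603, 0.22242666, 0.01838931]), np.float64(0.007396839034634292))
p [array([0.5488, 0.0404, 0.014 ]), array([ 0.5619, -0.0477,  0.014 ])] [array([0.5532, 0.0484, 0.014 ]), array([ 0.5663, -0.0578,  0.014 ])]
block (array([ 0.55331992, -0.00284341, -0.00339033]), np.float64(0.008817244000862536)) [0.55723314 0.00166829 0.        ]
red (array([ 0.39147458, -0.20168631,  0.06691968]), np.float64(0.00412767173930331)) blk (array([ 0.46950228, -0.19043403,  0.0734132 ]), np.float64(0.00022821001770835284)) stand [ 0.4370765 -0.1932101  0.       ]
```

View pics/c0.png

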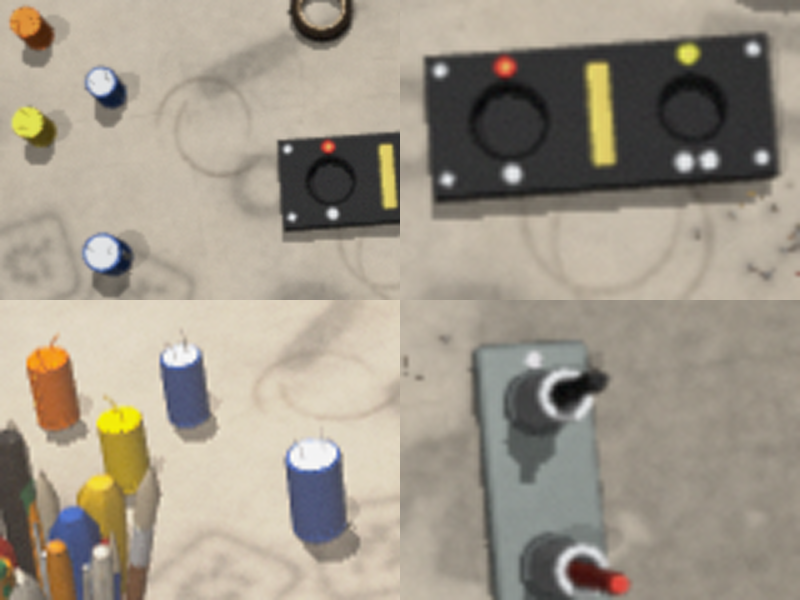

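The crop confirms the choice: the wide blue can's lid is at (220.4,270) and the slim one's at (220.4,202.4). Pocket 1 has one dot and is on the left at (312,242). Pocket 2 has two dots and is at (358,239). Next I refine these against their known heights.

Run:
```python
from h import *
t=cv2.imread('pics/t0.png').astype(int);s=cv2.imread('pics/s0.png').astype(int)
# block corners via minAreaRect of dark region filled
m=(t.max(2)<75).astype(np.uint8);m[:212]=0;m[275:]=0;m[:,:280]=0;m[:,390:]=0
m=cv2.morphologyEx(m,cv2.MORPH_CLOSE,np.ones((9,9)));m=cv2.morphologyEx(m,cv2.MORPH_OPEN,np.ones((5,5)))
r_=cv2.minAreaRect(max(cv2.findContours(m,0,1)[0],key=cv2.contourArea));b=cv2.boxPoints(r_)
print('corners',b.round(1).tolist())
cs=285+np.array([25,367,377,37])/4,212+np.array([57,33,177,201])/4
C=np.array([onz('top',u,.028)[:2] for u in zip(*cs)]);print('hand corners',C.round(4).tolist(), C.mean(0), 'yaw',np.degrees(np.arctan2(*(-(C[0]-C[1]+C[3]-C[2])*[1,-1]))))
for p in((312.3,242),(358,238.8)):print('rim',onz('top',p,.028).round(4))
for n,(u,v),h in(('wide',(220.4,270),.05),('slim',(220.4,202.4),.045)):
    w=t[v.__int__()-11:int(v)+12,int(u)-12:int(u)+13]; mm=(w.min(2)>150)&(abs(w[:,:,0]-w[:,:,2])<25)
    l,k,st,ce=cv2.connectedComponentsWithStats(mm.astype(np.uint8));i=1+np.argmax(st[1:,4]);c=ce[i]+[int(u)-12,int(v)-11]
    print(n,'lid',c,st[i],onz('top',c,h).round(4),'hand',onz('top',(u,v),h).round(4))
    # scene check
    x=onz('top',(u,v),h);print(' scene lid',proj('scene',x),'centre',proj('scene',[x[0],x[1],h/2]))
# tubes + probe ends
for n,u,z in(('redtube',(400+182/4,260+274/4),.072),('blktube',(400+168/4,260+95/4),.072),('redtop',(400+221/4,260+286/4),.128)):print(n,onz('top',u,z).round(4))
```

```text
corners [[290.79998779296875, 226.3000030517578], [376.20001220703125, 220.0], [378.8999938964844, 256.5], [293.5, 262.70001220703125]]
hand corners [[0.5844, 0.0817], [0.5974, -0.0865], [0.5261, -0.0907], [0.5133, 0.0748]] [ 0.55530764 -0.00516197] yaw 4.413736752399027
rim [0.5534 0.04   0.028 ]
rim [ 0.5602 -0.0495  0.028 ]
wide lid [220.41666667 270.51666667] [  7   6  12  12 120] [0.4943 0.2137 0.05  ] hand [0.4953 0.2138 0.05  ]
 scene lid [253.09584842 290.33524055] centre [254.13626883 301.17161091]
slim lid [219.80263158 202.26315789] [ 7  7 10 10 76] [0.6282 0.2208 0.045 ] hand [0.6279 0.2197 0.045 ]
 scene lid [214.24783623 260.82051849] centre [215.59073087 270.05704268]
redtube [ 0.3899 -0.204   0.072 ]
blktube [ 0.4709 -0.2001  0.072 ]
redtop [ 0.3868 -0.2064  0.128 ]
```

Emit:
carry_out:
  commands:
    - {"yaw": 1, "fingers": 0}
    - {"yaw": 1}
    - {"yaw": 1}
    - {"yaw": 0.95}
    - {"xyz": [-0.45, 1, 0]}
    - {"xyz": [-0.45, 1, 0]}
    - {"xyz": [-0.45, 1, 0]}
    - {"xyz": [-0.45, 1, 0]}
  grip_force: 40

```text
invalid input at $.commands[0]: expected keys fingers, xyz, yaw
```

Emit:
carry_out:
  commands:
    - {"xyz": [-0.45, 1, 0]}
    - {"xyz": [-0.45, 1, 0]}
    - {"xyz": [-0.45, 1, 0]}
    - {"xyz": [-0.45, 1, 0]}
    - {"xyz": [-0.45, 1, 0]}
    - {"xyz": [-0.45, 1, 0]}
    - {"xyz": [-0.45, 1, 0]}
    - {"xyz": [-0.45, 1, 0]}

```text
invalid input at $.commands[0]: expected keys fingers, xyz, yaw
```

Emit:
carry_out:
  commands:
    - {"fingers": 0, "xyz": [0, 0, 0], "yaw": 1}
    - {"fingers": 0, "xyz": [0, 0, 0], "yaw": 1}
    - {"fingers": 0, "xyz": [0, 0, 0], "yaw": 1}
    - {"fingers": 0, "xyz": [0, 0, 0], "yaw": 0.95}
    - {"fingers": 0, "xyz": [-0.45, 1, 0], "yaw": 0}
    - {"fingers": 0, "xyz": [-0.45, 1, 0], "yaw": 0}
    - {"fingers": 0, "xyz": [-0.45, 1, 0], "yaw": 0}
    - {"fingers": 0, "xyz": [-0.45, 1, 0], "yaw": 0}
  grip_force: 40

```text
clock: 2.3
tool_pos: [0.2221, -0.368, 0.2484]
ee_rot: [-180.0, 0.0, 180.0]
contact_force: [0.6, 0.1, -0.2]
grip_width: 0.996
finger_force: 0.0
```

Emit:
carry_out:
  commands:
    - {"fingers": 0, "xyz": [-0.45, 1, 0], "yaw": 0}
    - {"fingers": 0, "xyz": [-0.45, 1, 0], "yaw": 0}
    - {"fingers": 0, "xyz": [-0.45, 1, 0], "yaw": 0}
    - {"fingers": 0, "xyz": [-0.45, 1, 0], "yaw": 0}
    - {"fingers": 0, "xyz": [-0.45, 1, 0], "yaw": 0}
    - {"fingers": 0, "xyz": [-0.45, 1, 0], "yaw": 0}
    - {"fingers": 0, "xyz": [-0.45, 1, 0], "yaw": 0}
    - {"fingers": 0, "xyz": [-0.45, 1, 0], "yaw": 0}

```text
clock: 3.3
tool_pos: [0.3661, -0.0477, 0.2486]
ee_rot: [180.0, 0.1, -180.0]
contact_force: [1.1, 0.9, 0.4]
grip_width: 1.001
finger_force: 0.0
```

Emit:
carry_out:
  commands:
    - {"fingers": 0, "xyz": [-0.46, 0.935, 0.3], "yaw": 0}
    - {"fingers": 0, "xyz": [-0.46, 0.935, 0.3], "yaw": 0}
    - {"fingers": 0, "xyz": [-0.46, 0.935, 0.3], "yaw": 0}
    - {"fingers": 0, "xyz": [-0.46, 0.935, 0.3], "yaw": 0}
    - {"fingers": 0, "xyz": [-0.46, 0.935, 0.3], "yaw": 0}
    - {"fingers": 0, "xyz": [-0.46, 0.935, 0.6], "yaw": 0}
    - {"fingers": 0, "xyz": [-0.46, 0.935, 0.8], "yaw": 0}
    - {"fingers": 0, "xyz": [0, 0, 0], "yaw": 0}

```text
clock: 4.3
tool_pos: [0.4939, 0.2137, 0.1289]
ee_rot: [-179.8, -0.3, -179.9]
contact_force: [-0.7, -1.2, -0.2]
grip_width: 1.0
finger_force: 0.0
```

Run:
```python
from h import *
o=r.get_obs();print(o['tool_pos'])
s=save('scene','s1');t=save('top','t1')
f=lambda im,x,y,w,h:cv2.resize(im[y:y+h,x:x+w,::-1],(400,300),interpolation=cv2.INTER_CUBIC)
cv2.imwrite('pics/c1.png',np.hstack([f(t,160,210,120,90),f(s,195,210,120,90)]))
```

```text
[0.4938538  0.21373664 0.12892446]
```

View pics/c1.png

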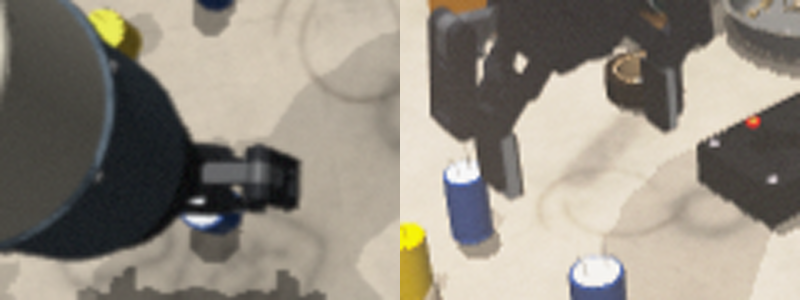

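The gripper hovers above the wide can: lid at about (253,291) in the scene view, with the open fingers on either side of it in y. Next I descend and grasp.

Emit:
carry_out:
  commands:
    - {"fingers": 0, "xyz": [0, 0, 0.8], "yaw": 0}
    - {"fingers": 0, "xyz": [0, 0, 0.8], "yaw": 0}
    - {"fingers": 0, "xyz": [0, 0, 0.6], "yaw": 0}
    - {"fingers": 0, "xyz": [0, 0, 0.12], "yaw": 0}
    - {"fingers": 1, "xyz": [0, 0, 0], "yaw": 0}
    - {"fingers": 1, "xyz": [0, 0, 0], "yaw": 0}
    - {"fingers": 1, "xyz": [0, 0, 0], "yaw": 0}
    - {"fingers": 1, "xyz": [0, 0, 0], "yaw": 0}
  grip_force: 40

```text
clock: 5.4
tool_pos: [0.4951, 0.213, 0.0405]
ee_rot: [180.0, 0.1, -180.0]
contact_force: [-0.8, 0.3, 5.8]
grip_width: 0.34
finger_force: 39.3
```

Emit:
carry_out:
  commands:
    - {"fingers": 1, "xyz": [0, 0, -0.6], "yaw": 0}
    - {"fingers": 1, "xyz": [0, 0, -0.7], "yaw": 0}
    - {"fingers": 1, "xyz": [-0.25, -0.8, -0.6], "yaw": 0}
    - {"fingers": 1, "xyz": [-0.3, -0.9, 0], "yaw": 0}
    - {"fingers": 1, "xyz": [-0.3, -0.9, 0], "yaw": 0}
    - {"fingers": 1, "xyz": [-0.3, -0.9, 0], "yaw": 0}
    - {"fingers": 1, "xyz": [-0.3, -0.82, 0], "yaw": 0}
    - {"fingers": 1, "xyz": [0, 0, 0], "yaw": 0}

```text
clock: 6.4
tool_pos: [0.5528, 0.0379, 0.1152]
ee_rot: [-180.0, -0.0, 179.8]
contact_force: [0.4, -0.3, 0.7]
grip_width: 0.336
finger_force: 39.7
```

Run:
```python
from h import *
o=r.get_obs();print(o['tool_pos'],o['grip_width'])
s=save('scene','s2');t=save('top','t2')
for c in('scene','top'):
  for n in('wide_capacitor_centre','pocket1'):print(c,n,[(np.round(d['xy'],1).tolist(),round(d['confidence'],2)) for d in r.place_of(c,n)[:3]])
x=o['tool_pos'];print(proj('scene',[x[0],x[1],x[2]-.0155]),proj('scene',[x[0],x[1],x[2]-.0405]))
f=lambda im,x,y,w,h:cv2.resize(im[y:y+h,x:x+w,::-1],(400,300),interpolation=cv2.INTER_CUBIC)
cv2.imwrite('pics/c2.png',np.hstack([f(t,265,200,120,90),f(s,250,190,120,90)]))
```

```text
[0.55280072 0.03792901 0.11517222] 0.3355131892124318
scene wide_capacitor_centre [([307.1, 220.7], 0.88), ([414.3, 213.1], 0.7)]
scene pocket1 [([339.2, 242.7], 0.91), ([308.9, 258.8], 0.76)]
top wide_capacitor_centre [([333.9, 242.9], 0.56)]
top pocket1 [([310.8, 247.5], 0.91), ([356.7, 240.3], 0.89), ([431.5, 306.4], 0.38)]
[309.85143622 221.98735989] [309.99524171 232.570768  ]
```

View pics/c2.png

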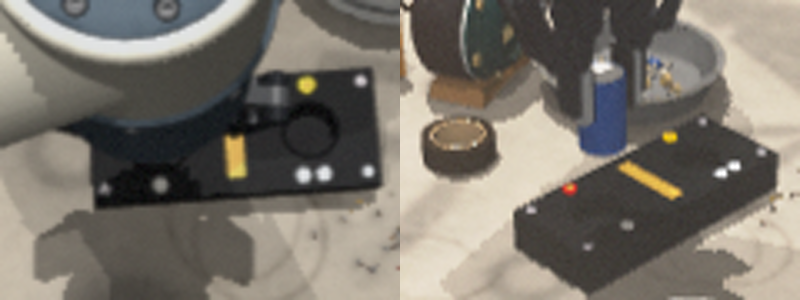

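The can hangs upright in the fingers with its bottom at about (311,235) in the scene view. That is above pocket 1, as predicted, so I lower it.

Emit:
carry_out:
  commands:
    - {"fingers": 1, "xyz": [0, 0.05, 0.5], "yaw": 0}
    - {"fingers": 1, "xyz": [0, 0, 0.4], "yaw": 0}
    - {"fingers": 1, "xyz": [0, 0, 0.2], "yaw": 0}
    - {"fingers": 1, "xyz": [0, 0, 0.15], "yaw": 0}
    - {"fingers": 1, "xyz": [0, 0, 0.15], "yaw": 0}
    - {"fingers": 1, "xyz": [0, 0, 0.1], "yaw": 0}
    - {"fingers": 1, "xyz": [0, 0, 0], "yaw": 0}

```text
clock: 7.58
tool_pos: [0.5533, 0.0418, 0.0555]
ee_rot: [180.0, 0.1, -180.0]
contact_force: [4.6, -1.8, -1.4]
grip_width: 0.333
finger_force: 39.8
```

Emit:
carry_out:
  commands:
    - {"fingers": 1, "xyz": [0, -0.03, 0.06], "yaw": 0}
    - {"fingers": 1, "xyz": [0, 0, 0], "yaw": 0}
    - {"fingers": 0.45, "xyz": [0, 0, 0], "yaw": 0}
    - {"fingers": 0.2, "xyz": [0, 0, 0], "yaw": 0}
    - {"fingers": 0.2, "xyz": [0, 0, 0], "yaw": 0}
    - {"fingers": 0.2, "xyz": [0, 0, -0.5], "yaw": 0}
    - {"fingers": 0.2, "xyz": [0, 0, -1], "yaw": 0}
    - {"fingers": 0.2, "xyz": [0, 0, -0.9], "yaw": 0}

```text
clock: 8.57
tool_pos: [0.5523, 0.0405, 0.15]
ee_rot: [-180.0, -0.0, -180.0]
contact_force: [0.0, 0.4, 0.5]
grip_width: 0.8
finger_force: 0.0
```

Emit:
carry_out:
  commands:
    - {"fingers": 0, "xyz": [-0.38, 0.9, 0], "yaw": 0}
    - {"fingers": 0, "xyz": [-0.38, 0.9, 0], "yaw": 0}
    - {"fingers": 0, "xyz": [-0.38, 0.9, 0], "yaw": 0}
    - {"fingers": 0, "xyz": [-0.38, 0.9, 0.2], "yaw": 0}
    - {"fingers": 0, "xyz": [-0.38, 0.9, 0.3], "yaw": 0}
    - {"fingers": 0, "xyz": [0, 0, 0], "yaw": 0}

```text
clock: 9.32
tool_pos: [0.628, 0.2226, 0.1263]
ee_rot: [-179.9, -0.2, -179.9]
contact_force: [0.9, -0.5, 0.1]
grip_width: 0.998
finger_force: 0.0
```

Run:
```python
from h import *
o=r.get_obs();print(o['tool_pos'],o['grip_width'])
s=save('scene','s3');t=save('top','t3')
for c in('scene','top'):
  for n in('wide_capacitor_centre','slim_capacitor_centre'):print(c,n,[(np.round(d['xy'],1).tolist(),round(d['confidence'],2)) for d in r.place_of(c,n)[:3]])
print(proj('top',[.5532,.04,.064]),proj('scene',[.5532,.04,.064]))
f=lambda im,x,y,w,h:cv2.resize(im[y:y+h,x:x+w,::-1],(400,300),interpolation=cv2.INTER_CUBIC)
cv2.imwrite('pics/c3.png',np.vstack([np.hstack([f(t,285,205,100,75),f(s,270,210,100,75)]),np.hstack([f(t,180,170,100,75),f(s,170,215,100,75)])]))
```

```text
[0.62796331 0.22259024 0.12629732] 0.9981572015211304
scene wide_capacitor_centre [([309.9, 247.1], 0.84)]
scene slim_capacitor_centre [([214.9, 268.2], 0.84), ([198.0, 293.8], 0.67), ([176.2, 274.3], 0.56)]
top wide_capacitor_centre [([308.7, 239.6], 0.75), ([438.6, 285.9], 0.39), ([222.3, 207.7], 0.16)]
top slim_capacitor_centre [([193.0, 218.8], 0.74), ([219.4, 201.8], 0.52)]
[311.90671311 239.34824901] [309.14275922 237.26372237]
```

View pics/c3.png

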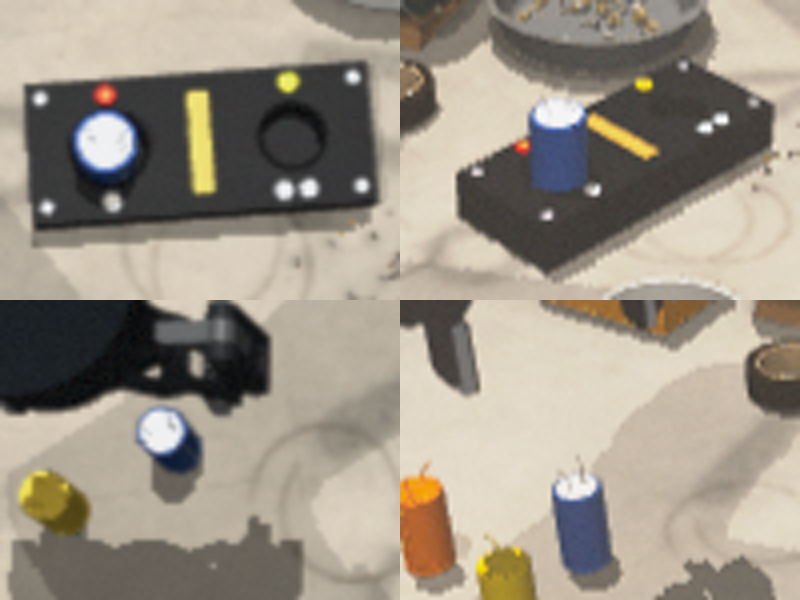

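The wide can is seated: its lid at (311.5,240) top and (309.5,238) scene matches the prediction for z = 0.064. The slim can stands untouched at (220.5,202.5), with yellow and orange clear of the finger paths. Next I descend on it.

Emit:
carry_out:
  commands:
    - {"fingers": 0.3, "xyz": [0, -0.03, 0.6], "yaw": 0}
    - {"fingers": 0.3, "xyz": [0, 0, 0.8], "yaw": 0}
    - {"fingers": 0.3, "xyz": [0, 0, 0.6], "yaw": 0}
    - {"fingers": 0.3, "xyz": [0, 0, 0.25], "yaw": 0}
    - {"fingers": 1, "xyz": [0, 0, 0], "yaw": 0}
    - {"fingers": 1, "xyz": [0, 0, 0], "yaw": 0}
    - {"fingers": 1, "xyz": [0, 0, 0], "yaw": 0}
    - {"fingers": 1, "xyz": [0, 0, 0], "yaw": 0}

```text
clock: 10.62
tool_pos: [0.6295, 0.2197, 0.0406]
ee_rot: [180.0, 0.2, -180.0]
contact_force: [0.3, 0.1, 5.8]
grip_width: 0.273
finger_force: 39.4
```

Emit:
carry_out:
  commands:
    - {"fingers": 1, "xyz": [0, 0, -0.9], "yaw": 0}
    - {"fingers": 1, "xyz": [0, 0, -0.9], "yaw": 0}
    - {"fingers": 1, "xyz": [0.24, -0.96, -0.94], "yaw": 0}
    - {"fingers": 1, "xyz": [0.24, -0.96, 0], "yaw": 0}
    - {"fingers": 1, "xyz": [0.24, -0.96, 0], "yaw": 0}
    - {"fingers": 1, "xyz": [0.24, -0.96, 0], "yaw": 0}
    - {"fingers": 1, "xyz": [0.24, -0.96, 0], "yaw": 0}
    - {"fingers": 1, "xyz": [0.24, -0.96, 0], "yaw": 0}

```text
clock: 11.62
tool_pos: [0.5703, -0.0121, 0.1487]
ee_rot: [180.0, -0.0, -180.0]
contact_force: [0.8, 0.3, 0.3]
grip_width: 0.276
finger_force: 39.3
```

Emit:
carry_out:
  commands:
    - {"fingers": 1, "xyz": [0.26, -0.98, 0], "yaw": 0}
    - {"fingers": 1, "xyz": [0, 0, 0], "yaw": 0}
    - {"fingers": 1, "xyz": [0, 0, 0], "yaw": 0}

```text
clock: 12.0
tool_pos: [0.5605, -0.05, 0.1487]
ee_rot: [180.0, 0.0, 180.0]
contact_force: [0.2, -0.4, 0.4]
grip_width: 0.276
finger_force: 39.3
```

Emit:
carry_out:
  commands:
    - {"fingers": 1, "xyz": [-0.02, 0, 0.8], "yaw": 0}
    - {"fingers": 1, "xyz": [0, 0, 0.6], "yaw": 0}
    - {"fingers": 1, "xyz": [0, 0, 0.3], "yaw": 0}
    - {"fingers": 1, "xyz": [0, 0, 0.2], "yaw": 0}
    - {"fingers": 1, "xyz": [0, 0, 0.2], "yaw": 0}
    - {"fingers": 1, "xyz": [0, 0, 0.15], "yaw": 0}
    - {"fingers": 1, "xyz": [0, 0, 0.08], "yaw": 0}
    - {"fingers": 1, "xyz": [0, 0, 0], "yaw": 0}

```text
clock: 13.0
tool_pos: [0.5614, -0.0503, 0.0555]
ee_rot: [-180.0, -0.0, 180.0]
contact_force: [-0.2, 0.1, 0.9]
grip_width: 0.274
finger_force: 39.3
```

Emit:
carry_out:
  commands:
    - {"fingers": 1, "xyz": [0, 0, 0.05], "yaw": 0}
    - {"fingers": 1, "xyz": [0, 0, 0], "yaw": 0}
    - {"fingers": 0.55, "xyz": [0, 0, 0], "yaw": 0}
    - {"fingers": 0.35, "xyz": [0, 0, 0], "yaw": 0}
    - {"fingers": 0.35, "xyz": [0, 0, 0], "yaw": 0}
    - {"fingers": 0.35, "xyz": [0, 0, -0.5], "yaw": 0}
    - {"fingers": 0.35, "xyz": [0, 0, -1], "yaw": 0}
    - {"fingers": 0.35, "xyz": [0, 0, -1], "yaw": 0}

```text
clock: 14.0
tool_pos: [0.5611, -0.0503, 0.1543]
ee_rot: [-180.0, -0.1, -180.0]
contact_force: [1.3, 0.4, -0.1]
grip_width: 0.649
finger_force: 0.0
```

Emit:
carry_out:
  commands:
    - {"fingers": 0.35, "xyz": [0.3, -0.7, -0.8], "yaw": 0}
    - {"fingers": 0.35, "xyz": [0.6, -0.7, -0.8], "yaw": 0}
    - {"fingers": 0.35, "xyz": [0.8, -0.6, 0], "yaw": 0}
    - {"fingers": 0.35, "xyz": [0.9, -0.6, 0], "yaw": 0}
    - {"fingers": 0.35, "xyz": [0, 0, 0], "yaw": 0}

```text
clock: 14.62
tool_pos: [0.4555, -0.1553, 0.218]
ee_rot: [180.0, 0.0, 179.9]
contact_force: [0.3, 0.2, -0.3]
grip_width: 0.649
finger_force: 0.0
```

Run:
```python
from h import *
o=r.get_obs();print(o['tool_pos'],o['grip_width'])
s=save('scene','s4');t=save('top','t4')
print(proj('top',[.5605,-.05,.059]),proj('scene',[.5605,-.05,.059]))
f=lambda im,x,y,w,h:cv2.resize(im[y:y+h,x:x+w,::-1],(400,300),interpolation=cv2.INTER_CUBIC)
cv2.imwrite('pics/c4.png',np.vstack([np.hstack([f(t,285,205,100,75),f(s,270,200,100,75)]),np.hstack([f(t,400,265,100,75),f(s,380,170,120,90)])]))
```

```text
[ 0.45550135 -0.15532938  0.21804371] 0.649367848342365
[359.47342305 236.21177215] [339.63386449 223.70309368]
```

View pics/c4.png

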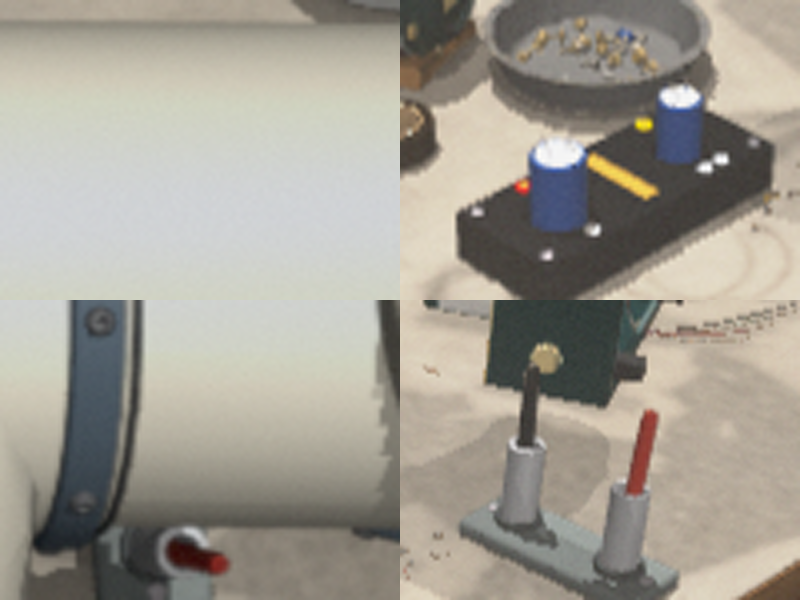

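The slim can's lid at (340,224) in the scene view is within 1 px of the seated prediction, and the wide can is still in place. The red probe stands in the near tube, with its end at (455,204) scene and (455,331) top. I triangulate it next.

Run:
```python
from h import *
a=tri((449,226.1),(445.5,328.5));b=tri((455.3,203.9),(455.25,331.5));print(a,b)
print('scene only tube',onz('scene',(449,226.1),.072),'end',onz('scene',(455.3,203.9),.128))
```

```text
(array([ 0.39018073, -0.2035862 ,  0.07297063]), np.float64(0.00038702946269125423)) (array([ 0.38674161, -0.20695293,  0.12567456]), np.float64(7.269147756295847e-05))
scene only tube [ 0.39126609 -0.20477646  0.072     ] end [ 0.38432491 -0.20306142  0.128     ]
```

Emit:
carry_out:
  commands:
    - {"fingers": 0.35, "xyz": [0.85, -0.62, 0], "yaw": 0}
    - {"fingers": 0.35, "xyz": [0.84, -0.62, 0.1], "yaw": 0}
    - {"fingers": 0.35, "xyz": [0, 0, 0.8], "yaw": 0}
    - {"fingers": 0.35, "xyz": [0, 0, 0.8], "yaw": 0}
    - {"fingers": 0.35, "xyz": [0, 0, 0.8], "yaw": 0}
    - {"fingers": 0.35, "xyz": [0, 0, 0.4], "yaw": 0}
    - {"fingers": 0.6, "xyz": [0, 0, 0], "yaw": 0}
    - {"fingers": 0.6, "xyz": [0, 0, 0], "yaw": 0}
  grip_force: 25

```text
clock: 15.72
tool_pos: [0.3908, -0.2038, 0.1021]
ee_rot: [-180.0, 0.1, -180.0]
contact_force: [-0.4, -0.7, -0.4]
grip_width: 0.4
finger_force: 0.0
```

Emit:
carry_out:
  commands:
    - {"fingers": 1, "xyz": [0, 0, 0], "yaw": 0}
    - {"fingers": 1, "xyz": [0, 0, 0], "yaw": 0}
    - {"fingers": 1, "xyz": [0, 0, 0], "yaw": 0}
    - {"fingers": 1, "xyz": [0, 0, 0], "yaw": 0}

```text
clock: 16.23
tool_pos: [0.3904, -0.2039, 0.1021]
ee_rot: [-180.0, 0.1, -180.0]
contact_force: [0.5, 0.2, 3.7]
grip_width: 0.11
finger_force: 26.3
```

Emit:
carry_out:
  commands:
    - {"fingers": 1, "xyz": [0, 0, -0.3], "yaw": 0}
    - {"fingers": 1, "xyz": [0, 0, -0.5], "yaw": 0}
    - {"fingers": 1, "xyz": [0, 0, -0.575], "yaw": 0}
    - {"fingers": 1, "xyz": [0, 0, 0], "yaw": 0}
    - {"fingers": 1, "xyz": [0.33, 0, 0], "yaw": 0}
    - {"fingers": 1, "xyz": [0, 0, 0], "yaw": 0}
  grip_force: 20

```text
clock: 16.98
tool_pos: [0.3748, -0.2036, 0.1557]
ee_rot: [180.0, -0.1, 180.0]
contact_force: [-0.4, -0.1, -0.6]
grip_width: 0.111
finger_force: 25.8
```

Run:
```python
from h import *
o=r.get_obs();print(o['tool_pos'],o['grip_width'],o['contact_force'],o['finger_force'])
s=save('scene','s5')
cv2.imwrite('pics/c5.png',cv2.resize(s[130:280,360:560,::-1],(800,600),interpolation=cv2.INTER_CUBIC))
```

```text
[ 0.37475319 -0.20355644  0.15571196] 0.11136010660109011 [-0.36955561 -0.0553175  -0.57050136] 25.83287637680769
```

View pics/c5.png

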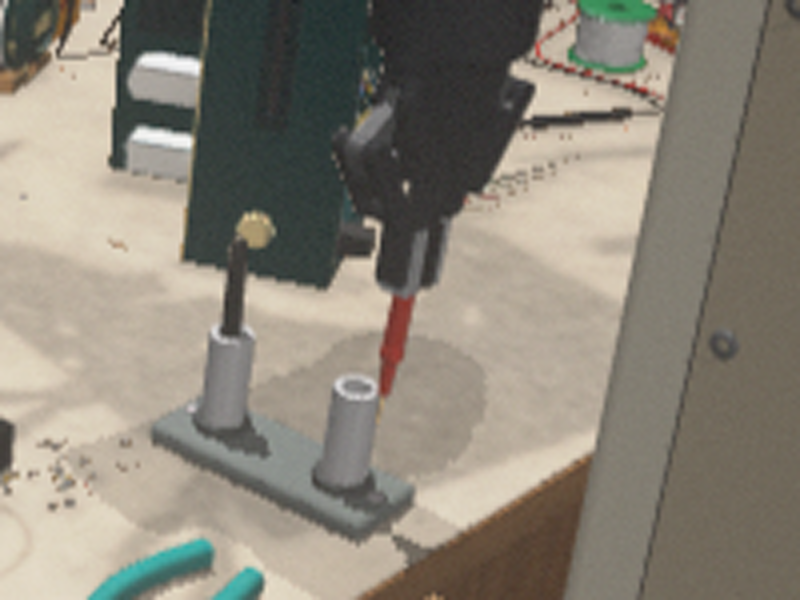

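The crop shows the probe gripped but standing outside the tube: its point is at about scene (455,234), to the right of the red tube's rim at (448,226). I work out where the point is in the plane of the jaws.

Run:
```python
from h import *
g=r.get_obs()['tool_pos']+[0,0,.002]
def ony(uv,y):
    o,d=ray('scene',uv);return o+d*(y-o[1])/d[1]
for n,u in(('tip',(360+380/4,130+415/4)),('shoulder',(360+388/4,130+392/4)),('atfinger',(360+403/4,130+297/4)),('rimc',(360+355/4,130+388/4))):
    p=ony(u,-.2036);print(n,np.round(u,1),p.round(4),'dist',np.linalg.norm((p-g)[[0,2]]).round(4),'ang',np.arctan2(p[0]-g[0],g[2]-p[2]).round(3))
```

```text
tip [455.  233.8] [ 0.3734 -0.2036  0.0622] dist 0.0957 ang -0.021
shoulder [457. 228.] [ 0.3712 -0.2036  0.0772] dist 0.0809 ang -0.053
atfinger [460.8 204.2] [ 0.3723 -0.2036  0.132 ] dist 0.0261 ang -0.12
rimc [448.8 227. ] [ 0.3907 -0.2036  0.0705] dist 0.0887 ang 0.173
```

The point slipped past the tube (now at x≈0.373, z≈0.062), so the bore won't serve as a pivot. I'll raise the probe, bring the barrel down on the free side between the tubes, and lean it over the rim of its own tube while moving away from the black probe.

Emit:
carry_out:
  commands:
    - {"fingers": 1, "xyz": [0, 0, -0.4], "yaw": 0}
    - {"fingers": 1, "xyz": [0, 0, -0.5], "yaw": 0}
    - {"fingers": 1, "xyz": [0, 0, 0], "yaw": 0}
    - {"fingers": 1, "xyz": [-0.5, 0, 0], "yaw": 0}
    - {"fingers": 1, "xyz": [-0.58, 0, 0], "yaw": 0}
    - {"fingers": 1, "xyz": [0, 0, 0.5], "yaw": 0}
    - {"fingers": 1, "xyz": [0, 0, 0.55], "yaw": 0}
    - {"fingers": 1, "xyz": [0, 0, 0.37], "yaw": 0}

```text
clock: 18.02
tool_pos: [0.4187, -0.2035, 0.1334]
ee_rot: [179.9, -0.2, 180.0]
contact_force: [0.1, -0.5, 0.0]
grip_width: 0.116
finger_force: 25.8
```

Run:
```python
from h import *
o=r.get_obs();print(o['tool_pos'],o['grip_width'],o['contact_force'],o['finger_force'])
s=save('scene','s6')
cv2.imwrite('pics/c6.png',cv2.resize(s[150:270,390:510,::-1],(600,600),interpolation=cv2.INTER_CUBIC))
```

```text
[ 0.4187038  -0.20346195  0.13338789] 0.11573743188075651 [ 0.12790048 -0.45296595  0.01852957] 25.82852234132588
```

View pics/c6.png

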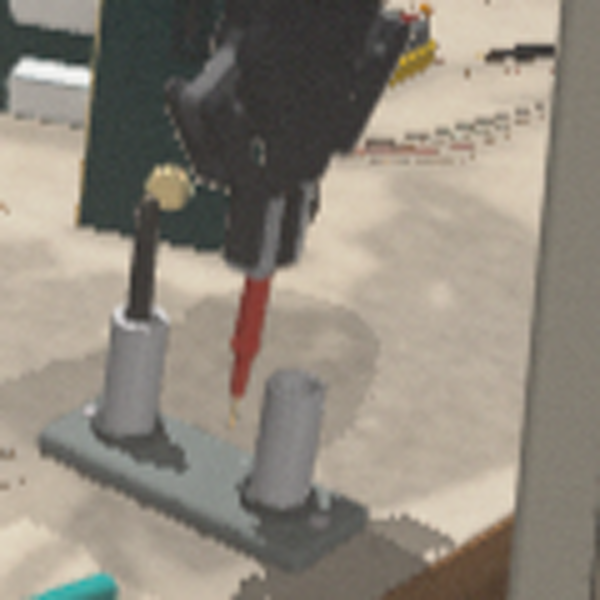

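The probe hangs between the tubes, its point at about (436,235), clear of both. I now carry out the lean over the rim.

Emit:
carry_out:
  commands:
    - {"fingers": 1, "xyz": [0.23, 0, 0], "yaw": 0}
    - {"fingers": 1, "xyz": [0.325, 0, 0], "yaw": 0}
    - {"fingers": 1, "xyz": [0.32, 0, 0.07], "yaw": 0}
    - {"fingers": 1, "xyz": [0.3, 0, 0.12], "yaw": 0}
    - {"fingers": 1, "xyz": [0.27, 0, 0.17], "yaw": 0}
    - {"fingers": 1, "xyz": [0.12, 0, 0.1], "yaw": 0}
    - {"fingers": 1, "xyz": [0, 0, 0], "yaw": 0}

```text
clock: 18.95
tool_pos: [0.3557, -0.2038, 0.1167]
ee_rot: [180.0, -0.2, 180.0]
contact_force: [1.0, -0.1, 1.7]
grip_width: 0.107
finger_force: 23.1
```

```bash
cat > tip.py <<'E'
from h import *
def red(n):
    o=r.get_obs();g=o['tool_pos']+[0,0,.002];print(o['tool_pos'],o['grip_width'],o['contact_force'].round(1),o['finger_force'])
    s=save('scene',n).astype(int);m=((s[:,:,0]>90)&(s[:,:,1]<75)&(s[:,:,2]<75)).astype(np.uint8)
    c=proj('scene',g);w=np.zeros_like(m);a,b=int(c[0]),int(c[1]);w[b-60:b+70,a-70:a+70]=m[b-60:b+70,a-70:a+70]
    k,l,st,ce=cv2.connectedComponentsWithStats(w)
    for i in range(1,k):
        if st[i,4]<12:continue
        yx=np.argwhere(l==i)[:,::-1].astype(float)
        P=[];
        for u in yx:
            oo,d=ray('scene',u);P.append(oo+d*(g[1]-oo[1])/d[1])
        P=np.array(P)[:,[0,2]];q=P-P.mean(0);v=np.linalg.svd(q,full_matrices=False)[2][0];v*=-np.sign(v[1])
        pr=(P-g[[0,2]])@v
        print('comp',st[i].tolist(),'angle',np.arctan2(v[0],-v[1]).round(3),'span from grasp',pr.min().round(4),pr.max().round(4),'tip~',(g[[0,2]]+v*(pr.max()+.017)).round(4),'offaxis',((P.mean(0)-g[[0,2]])@[v[1],-v[0]]).round(4))
    return s
E
python3 - <<'E'
from tip import *
red('s7')
E
```

```text
[ 0.35570737 -0.20382813  0.11665558] 0.10713349611181047 [ 1.  -0.1  1.7] 23.115819208323956
comp [472, 209, 5, 7, 24] angle 0.394 span from grasp -0.0211 -0.0057 tip~ [0.36   0.1082] offaxis 0.0098
comp [438, 215, 22, 10, 69] angle 0.876 span from grasp 0.0198 0.0821 tip~ [0.4318 0.0552] offaxis 0.0014
comp [492, 258, 6, 6, 13] angle 0.276 span from grasp 0.0392 0.0532 tip~ [0.3748 0.0511] offaxis 0.0952
comp [481, 266, 7, 16, 26] angle 0.029 span from grasp 0.0903 0.1287 tip~ [ 0.3599 -0.0269] offaxis 0.066
comp [467, 270, 13, 10, 27] angle 0.573 span from grasp 0.0667 0.1054 tip~ [0.4221 0.0158] offaxis 0.1024
```

Emit:
carry_out:
  commands:
    - {"fingers": 1, "xyz": [0, 0, 0], "yaw": 0}
    - {"fingers": 1, "xyz": [0, 0, 0], "yaw": 0}
    - {"fingers": 1, "xyz": [0, 0, -0.3], "yaw": 0}
    - {"fingers": 1, "xyz": [0, 0, -0.5], "yaw": 0}
    - {"fingers": 1, "xyz": [0, 0, -0.5], "yaw": 0}
    - {"fingers": 1, "xyz": [0, 0, -0.4], "yaw": 0}
    - {"fingers": 1, "xyz": [0, 0, -0.3], "yaw": 0}
    - {"fingers": 1, "xyz": [0, 0.3, 0], "yaw": 0}
  grip_force: 60

```text
clock: 20.0
tool_pos: [0.3575, -0.1918, 0.1981]
ee_rot: [-180.0, 0.1, 179.9]
contact_force: [0.3, -0.4, -1.5]
grip_width: 0.099
finger_force: 58.5
```

Emit:
carry_out:
  commands:
    - {"fingers": 1, "xyz": [0, 0.6, 0], "yaw": 0}
    - {"fingers": 1, "xyz": [-0.3, 0.6, 0], "yaw": 0}
    - {"fingers": 1, "xyz": [-0.6, 0.6, 0], "yaw": 0}
    - {"fingers": 1, "xyz": [-0.6, 0.6, 0], "yaw": 0}
    - {"fingers": 1, "xyz": [-0.6, 0.6, 0], "yaw": 0}
    - {"fingers": 1, "xyz": [-0.6, 0.4, 0], "yaw": 0}
    - {"fingers": 1, "xyz": [-0.4, 0.15, 0], "yaw": 0}
    - {"fingers": 1, "xyz": [-0.1, 0, 0], "yaw": 0}

```text
clock: 21.0
tool_pos: [0.4853, -0.0495, 0.1966]
ee_rot: [-180.0, -0.1, -180.0]
contact_force: [-0.9, -0.1, -0.6]
grip_width: 0.099
finger_force: 58.5
```

Emit:
carry_out:
  commands:
    - {"fingers": 1, "xyz": [0, 0, 0], "yaw": 0}
    - {"fingers": 1, "xyz": [0, 0, 0], "yaw": 0}
    - {"fingers": 1, "xyz": [0, 0, 0], "yaw": 0}
    - {"fingers": 1, "xyz": [0, 0, 0], "yaw": 0}

```text
clock: 21.5
tool_pos: [0.485, -0.05, 0.1974]
ee_rot: [180.0, 0.0, 180.0]
contact_force: [-0.8, -0.5, 0.1]
grip_width: 0.103
finger_force: 58.5
```

Run:
```python
from tip import *
s=red('s8')
cv2.imwrite('pics/c8.png',cv2.resize(s[150:300,270:470,::-1].astype(np.uint8),(800,600),interpolation=cv2.INTER_CUBIC))
```

```text
[ 0.4849618  -0.04996886  0.19744957] 0.10299983786863845 [-0.8 -0.5  0.1] 58.511548570822924
comp [323, 115, 15, 23, 43] angle 0.627 span from grasp -0.0239 0.0459 tip~ [0.5219 0.1485] offaxis -0.1302
comp [371, 171, 6, 7, 30] angle 0.755 span from grasp -0.0254 -0.0067 tip~ [0.492 0.192] offaxis 0.0044
comp [345, 180, 15, 11, 54] angle 0.874 span from grasp 0.0311 0.082 tip~ [0.5608 0.1359] offaxis 0.0015
```

View pics/c8.png

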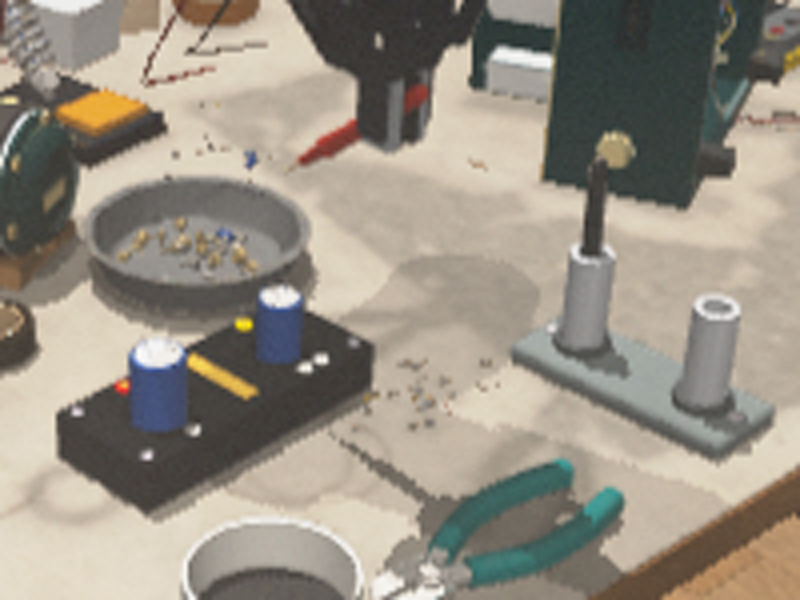

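Both cans stand seated. The red probe is held at about 0.87 rad with its point at scene (342,192), which is roughly (0.561, -0.050, 0.136), directly above the slim can. The black probe and the other things are undisturbed, so I hand in.

```bash
python3 -c "
from rig import r
print(r.hand_in())"
```

```text
the job is handed in; nothing more can be done
None
```

I handed the job in at about 21.5 s. Both capacitors are seated and let go in their pockets, and the red probe is held still at about 0.87 rad, its point about 136 mm above the desk over the capacitor in pocket 2. The hand-in gave no verdict back, so these are my own last measurements.

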